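# Level the griddle over the hob with a spirit level

## Task

The griddle on the hob slopes, so fat would run to one side: lay the yellow spirit level on the middle of its plate, standing on its flat underside and pointing along the line to the red hand-knob of the screw foot, let go of it, and then turn that knob until the bubble rests between the two black lines. Then press the level firmly down against the plate, to settle the griddle onto its feet and see that the bubble stays between the lines, and finish while still pressing. Leave everything else where it stands.

Things in the scene. Friction and masses are not known exactly. Their poses are not given: they have to be found in the camera images.
- griddle: Steel over-hob griddle, fixed in place: plate 220 x 270 mm with a rim 9 mm high, 7 mm wide, a handle in front, on two fixed feet at its left (own +y) and a screw foot at its right (own -y). Origin: on the hob, midway between the fixed feet's line and the screw foot (131 mm from either); x away from the robot, y from the screw foot to the fixed feet, z up. This body never tilts; the plate does.
- plate_mid (a point): Middle of the plate's top face, 43 to 47 mm above the hob; tilts with the plate: x as the griddle's x, y from the screw foot's side to the fixed feet's side, z square to the plate. The plate tilts about x only; it starts with the knob's side too low, by 0.6 to 1.45 degrees.
- knob_grip (a point): Centre of the screw foot's round red hand-knob (38 mm across, upright axis, top 105 mm above the hob) at grip height, 90 mm above the hob. Turned clockwise from above it raises the plate on its side, 12 mm a turn, 262 mm from the fixed feet's line; the knob stays at its height and stays as left; takes 0.12 N m. The rest of the griddle is below 65 mm. White mark on top.
- level: Loose yellow spirit level, 150 long x 22 wide x 42 mm tall, 0.22 kg, on its flat underside on the hob, left of the griddle. Origin: centre of the underside; x along its length (either way round will do), z up. Within 26 mm of its middle the body is cut down to 26 mm and shows the green vial (39 mm high) with its pale bubble; beyond, the top is solid, 42 mm high: press there.
- level_bubble (a joint): Place of the bubble along the level's x, in m from the vial's middle: within 0.002 of 0 it lies between the two black lines (17.6 mm apart; bubble 13.6 mm long); limits 0.0145. It goes to the higher end, 7.9 mm a degree of slope, so about 3.3 mm a radian of the knob, and settles in 1.5 s.
- oil_bottle: Bystander: dark green oil bottle with a gold cap, 60 x 60 x 272 mm, at the back. Origin: centre of its underside.
- syrup: Bystander: dark green square bottle, 58 x 58 x 282 mm, at the back. Origin: centre of its underside.
- yellow_bowl: Bystander: pale yellow bowl, 125 mm across, 58 mm high, at the back. Origin: centre of its underside.
- lemon: Bystander: lemon, 72 x 57 x 58 mm, behind the griddle. Origin: centre of its underside.
- mug: Bystander: white and red mug, 81 x 117 x 96 mm, behind the griddle to the left. Origin: centre of its underside.
- sprinkle_tube: Bystander: slim white tube with a pink cap, 44 x 44 x 192 mm, back right. Origin: centre of its underside.

How it is judged:
On the way, in this order (a step that is already met when the one before it is completed fails the run):
1. the level lies on its underside on the middle of the plate, along the line to the knob, let go of, and its bubble shows the slope (x of level in the frame of plate_mid between -0.075 and 0.075 m and y of level in the frame of plate_mid between -0.05 and 0.05 m and z of level in the frame of plate_mid between -0.005 and 0.005 m and angle between the x axis of level and the y axis of plate_mid, either way round below 0.2 rad and angle between the z axis of level and the z axis of plate_mid, either way round below 0.05 rad and contact force between the fingers and level below 0.2 N and (value of joint level_bubble above 0.003 m or value of joint level_bubble below -0.003 m)), for 0.2 s.
2. the knob has been turned until the bubble rests between the lines (x of level in the frame of plate_mid between -0.075 and 0.075 m and y of level in the frame of plate_mid between -0.05 and 0.05 m and z of level in the frame of plate_mid between -0.005 and 0.005 m and angle between the x axis of level and the y axis of plate_mid, either way round below 0.2 rad and angle between the z axis of level and the z axis of plate_mid, either way round below 0.05 rad and value of joint level_bubble between -0.002 and 0.002 m and contact force between the fingers and level below 0.2 N and velocity of joint level_bubble between -0.003 and 0.003 m/s and angle between plate_mid's own z axis and vertical below 0.0065 rad), for 0.3 s.
At the end, for the whole second after the job is handed in: The level lies flat near the middle of the plate (75 mm in x, 50 mm in y), within 0.2 rad of the line to the knob, bubble within 2 mm of centre, plate within 0.0065 rad of level; the fingers press it with over 3 N and it bears on the griddle with over 5 N (x of level in the frame of plate_mid between -0.075 and 0.075 m and y of level in the frame of plate_mid between -0.05 and 0.05 m and z of level in the frame of plate_mid between -0.005 and 0.005 m and angle between the x axis of level and the y axis of plate_mid, either way round below 0.2 rad and angle between the z axis of level and the z axis of plate_mid, either way round below 0.05 rad and value of joint level_bubble between -0.002 and 0.002 m and angle between plate_mid's own z axis and vertical below 0.0065 rad and contact force between the fingers and level above 3 N and contact force between level and griddle above 5 N and linear speed of level below 0.01 m/s); the arm keeps its last pose, push and grip.
It fails at once if a bystander is pushed more than 3 cm from its place (distance of any of oil_bottle, syrup, yellow_bowl, lemon, mug, sprinkle_tube from where it was at the start of the episode above 0.03 m).
It also fails if it takes over 70 s, if anything falls off the work surface, if the arm or the gripper's body presses on something with over 40 N, if the wrist force passes 120 N, or if a joint passes its speed limit or range.

## Robot

A 6-joint arm with a two-finger parallel gripper is mounted at the origin on a cart in front of the work surface, level with it; the furniture and walls round the work are solid. World frame = base frame: x ahead of the robot, y to its left, z up, the work surface at z = 0. Lengths are in m, angles in rad, forces in N, time in s.
With the tool pointing down it reaches from about 0.3 to 0.775 m from the base axis. Payload 14.6 kg.
Tool frame: the origin (TCP) lies at the centre of the arm's flange, where the gripper is bolted on; the fingertips stand 199 mm ahead of it and the grasp point (between the pads) lies ctrl.tcp_to_grasp ahead of it (ctrl.tcp_to_grasp is the distance from the TCP to the grasp point, in m); z points along the fingers, y is the line along which they close (so a half turn about z gives the same grasp; the last joint's range is limited). The gripper opens to 94 mm and grips with 3 to 60 N. Pads are 16 mm wide; open, the fingers measure 119 mm over their backs; the gripper's body (75 mm by 177 mm) begins 78 mm behind the grasp point.
Start: joints at [-1.228, 0.3, 1.521, -0, 1.321, -0.067], TCP at [0.219, -0.504, 0.405] pointing down, gripper open.
Joint ranges: [-3.03, 3.03], [-0.79, 2.21], [0.23, 2.52], [-1.04, 4.18], [0, 3.07], [-2.55, 2.55]. Speed limits (rad/s): [2.22, 2.22, 2.57, 3.14, 3.14, 3.14].

## Interface

Orientations are given as [roll, pitch, yaw] about the fixed x, y, z axes, in that order (R = Rz(yaw) Ry(pitch) Rx(roll)).
In Python, from station import ctrl gives the robot as it stands. The module is installed in compiled form; this text tells all that it offers.
- The arm moves only by the shell command python3 -m jog 'ROWS' [OPENING] [FORCE]. ROWS is JSON, a list of rows, each a list of 6 numbers: the shift along the tool's x, y, z in cm, then the turn, a rotation vector about the tool's x, y, z in rad. In form: [[tx, ty, tz, ax, ay, az], ...]. A call has 1 to 8 rows; each row is the pose to reach, as a shift and turn from the pose commanded when the call began, along the tool's axes at that moment; what a row does not reach only later rows make up. A row lasts 1/10 s, in which the tool goes at most 50 mm and 8.59 degrees, less where a joint would pass 70% of its speed; a pose out of reach is approached as far as the arm can. A call with a gripper value outside its range is refused whole. OPENING is the opening in per cent of the stroke, from 0 (shut) to 100 (fully open), set as the call begins (- or left out, the last holds). The fingers move at their own pace and stop on an object; FORCE is the grip in N (left out, the last holds). Time passes only in rows, so rows that repeat a pose let the fingers close. It gives the time, the measured TCP pose, the force, the opening and the grip force at its end, in the units of the state.
- ctrl.get_obs(): the state, without advancing time (a new reading comes with each control period).
- ctrl.camera(name): name is "scene" or "side" or "wrist"; returns a dict with "img" (480x640x3 uint8, blue, green, red), "intrinsics" (3x3 intrinsics, pixels), "R" (3x3) and "t" (3): a world point X has camera coordinates R X + t. Camera axes: x right, y down, z forward; pixel columns grow to the right and rows downward; lengths in m; the calibration is good to about 2 mm. The wrist camera is an equidistant fisheye: a pixel r from the principal point sees the ray r / f radians off the axis. A picture is of the moment at which its call begins. There is no depth.
- ctrl.hand_in(): hands the job in; it is judged then, once.
The state is a dict: "time_s": time; "qpos": joint angles; "joint_vel": joint speeds; "tau": joint torques, N m; "ee_pos": TCP position; "eef_rot": TCP orientation; "force": force on the tool from outside, world axes, zero at the start; "moment": the same for the moment, N m; "grip_width": finger opening in m; "grip_force": force on a finger pad.
Only numpy, scipy, OpenCV 4.12 (cv2) and the standard library are available. Lean on these libraries where they do the work, as an engineer would, in place of code of your own. Each camera call takes 0.05 s, during which the arm holds its last target. There are 200 camera calls.

## Working session

There is one attempt and no reset: what is moved stays moved. The work goes in short steps, Python scripts to look and compute and a shell command to move; the robot and the scene stay as the last step left them, time stands still between calls to the robot, and variables do not carry over. Pictures are saved under pics/ and viewed, at most 10 in all, crops included, and the job is handed in when it is done.

```bash
mkdir -p pics && python3 - <<'E'
from station import ctrl
import cv2, numpy as np
o=ctrl.get_obs(); print({k:np.round(v,3) for k,v in o.items()}, ctrl.tcp_to_grasp)
a=ctrl.camera("scene"); b=ctrl.camera("side")
for n,c in (("scene",a),("side",b)):
    cv2.imwrite(f"pics/{n}0.png",c["img"]); np.savez(f"{n}0.npz",**c)
    print(n,c["intrinsics"].round(1).tolist(),(-c["R"].T@c["t"]).round(3),c["R"].round(3).tolist())
E
```

```text
{'time_s': np.float64(0.0), 'qpos': array([-1.228,  0.3  ,  1.522, -0.   ,  1.321, -0.067]), 'joint_vel': array([ 0.001,  0.   ,  0.002, -0.002, -0.001,  0.001]), 'tau': array([ 0.0000e+00, -5.3181e+01, -3.5274e+01,  7.1000e-02,  2.4000e-02,
       -0.0000e+00]), 'ee_pos': array([ 0.219, -0.504,  0.404]), 'eef_rot': array([-3.14, -0.  ,  0.41]), 'force': array([ 0.018, -0.084,  0.602]), 'moment': array([ 0.017, -0.045,  0.045]), 'grip_force': np.float64(0.0), 'grip_width': np.float64(0.094)} 0.1804
scene [[499.4, 0.0, 313.3], [0.0, 499.4, 243.7], [0.0, 0.0, 1.0]] [0.043 0.41  0.7  ] [[-0.582, -0.813, -0.022], [-0.517, 0.391, -0.761], [0.628, -0.431, -0.648]]
side [[489.9, 0.0, 325.9], [0.0, 489.9, 239.4], [0.0, 0.0, 1.0]] [-0.147  0.331  0.987] [[-0.424, -0.906, -0.017], [-0.657, 0.32, -0.683], [0.624, -0.278, -0.731]]
```

View pics/scene0.png

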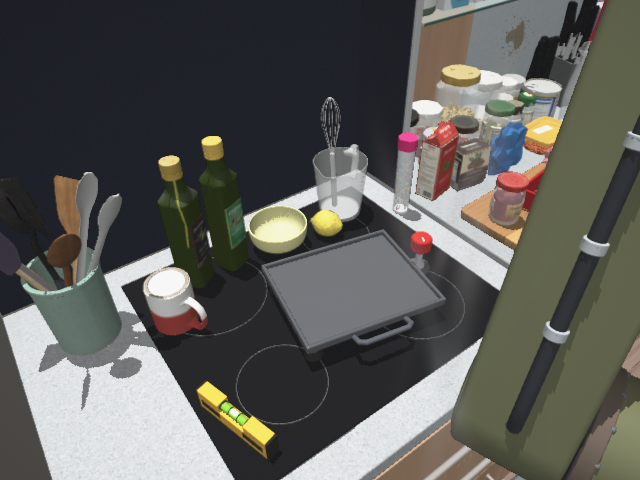

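View pics/side0.png

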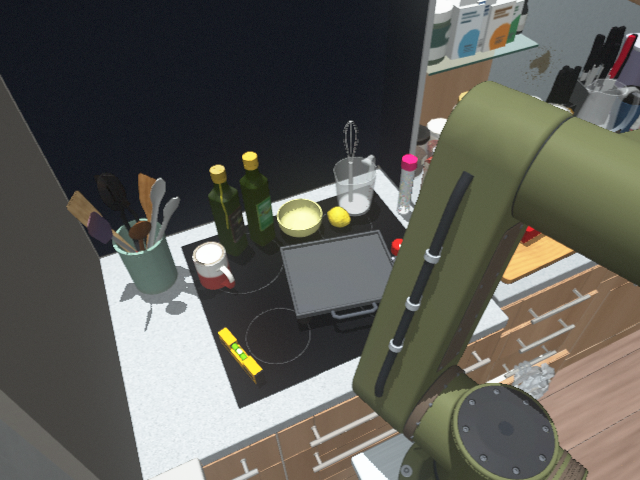

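The scene view shows the level at about (200,390)–(275,450), the griddle plate with corners (265,266), (383,235), (442,296), (312,348), and the red knob at (421,243). The side view shows the same level at (220,330)–(262,380). Next I turn these into positions.

```bash
cat > h.py <<'E'
import numpy as np, cv2
def ray(c,uv,fish=False):
    K,R,t=c["intrinsics"],c["R"],c["t"]; o=-R.T@t
    d=np.array([(uv[0]-K[0,2])/K[0,0],(uv[1]-K[1,2])/K[1,1]])
    if fish:
        th=np.hypot(*d); v=np.r_[d/max(th,1e-9)*np.sin(th),np.cos(th)]
    else: v=np.r_[d,1]
    return o,R.T@v
def onz(c,uv,z,fish=False):
    o,d=ray(c,uv,fish); return o+d*(z-o[2])/d[2]
def mask(img,lo,hi,box=None):
    m=cv2.inRange(cv2.cvtColor(img,cv2.COLOR_BGR2HSV),lo,hi)
    if box is not None:
        k=np.zeros_like(m); k[box[1]:box[3],box[0]:box[2]]=255; m&=k
    return m
def cen(m):
    n,l,s,c=cv2.connectedComponentsWithStats(m); i=1+np.argmax(s[1:,4]); return c[i],s[i]
E
python3 - <<'E'
from h import *
a=np.load("scene0.npz"); b=np.load("side0.npz")
for c,bx in ((a,(180,370,290,460)),(b,(210,320,270,385))):
    m=mask(c["img"],(18,120,100),(32,255,255),bx)
    ys,xs=np.nonzero(m); P=np.array([onz(c,(x,y),.03)[:2] for x,y in zip(xs,ys)])
    r=cv2.minAreaRect(P.astype(np.float32)*1000); print("level",np.round(r[0]),np.round(r[1]),r[2])
    g=mask(c["img"],(38,120,80),(75,255,255),bx); p,s=cen(g); print("vial",p,s[4],onz(c,p,.036).round(3))
m=mask(a["img"],(0,150,80),(8,255,255),(405,225,440,262))|mask(a["img"],(172,150,80),(180,255,255),(405,225,440,262))
p,s=cen(m); print("knob",p,s,onz(a,p,.093).round(3))
for uv in [(265,266),(383,235),(442,296),(312,342)]: print(uv,onz(a,uv,.054).round(3))
for uv in [(282,245),(390,234)]: print("side",uv,onz(b,uv,.054).round(3))
E
```

```text
level [443. 286.] [159.  35.] 15.867801666259766
vial [233.1182266  413.27093596] 203 [0.444 0.286 0.036]
level [444. 283.] [159.  31.] 15.908746719360352
vial [238.21794872 350.79487179] 78 [0.446 0.284 0.036]
knob [422.53090909 240.86181818] [412 232  20  22 275] [ 0.514 -0.163  0.093]
(265, 266) [0.671 0.091 0.054]
(383, 235) [ 0.606 -0.149  0.054]
(442, 296) [ 0.416 -0.119  0.054]
(312, 342) [0.47  0.124 0.054]
side (282, 245) [0.682 0.086 0.054]
side (390, 234) [ 0.594 -0.184  0.054]
```

```bash
cat > go.py <<'E'
import sys, numpy as np
from scipy.spatial.transform import Rotation as Ro
from station import ctrl
x,y,zg,yaw=map(float,sys.argv[1:5])
o=ctrl.get_obs(); R=Ro.from_euler("xyz",o["eef_rot"]); G=Ro.from_euler("xyz",[np.pi,0,yaw])
print("row",np.round(R.inv().apply(np.array([x,y,zg+ctrl.tcp_to_grasp])-o["ee_pos"])*100,2),np.round((R.inv()*G).as_rotvec(),3),"t",o["time_s"],"q",o["qpos"].round(2),"F",o["force"].round(1))
E
python3 go.py .444 .285 .16 .277
```

```text
row [ 52.08 -63.44   6.44] [-0.001 -0.     0.133] t 0.1 q [-1.23  0.3   1.52  0.    1.32 -0.07] F [-0.3  0.6 -0. ]
```

```bash
python3 -m jog '[[52,-63.5,3,0,0,0.13],[52,-63.5,3,0,0,0.13],[52,-63.5,3,0,0,0.13],[52,-63.5,3,0,0,0.13],[52,-63.5,3,0,0,0.13],[52,-63.5,3,0,0,0.13],[52,-63.5,3,0,0,0.13],[52,-63.5,3,0,0,0.13]]' 100 && python3 go.py .444 .285 .16 .277
```

```text
time_s: 0.9
ee_pos: [0.328, -0.118, 0.39]
eef_rot: [3.141, -0.0, 0.279]
force: [0.9, -0.5, -0.5]
grip_width: 0.094
grip_force: 0.0
row [ 22.26 -35.54   4.96] [ 0.    -0.     0.002] t 0.9 q [-0.45 -0.16  2.04  0.    1.25  0.84] F [ 0.9 -0.5 -0.5]
```

```bash
python3 -m jog '[[22.3,-35.5,5,0,0,0],[22.3,-35.5,5,0,0,0],[22.3,-35.5,5,0,0,0],[22.3,-35.5,5,0,0,0],[22.3,-35.5,5,0,0,0],[22.3,-35.5,5,0,0,0],[22.3,-35.5,5,0,0,0],[22.3,-35.5,5,0,0,0]]' && python3 go.py .444 .285 .16 .277
```

```text
time_s: 1.7
ee_pos: [0.4384, 0.264, 0.3421]
eef_rot: [3.141, 0.0, 0.28]
force: [0.7, -0.9, 0.1]
grip_width: 0.0937
grip_force: 0.0
row [ 1.12 -1.87  0.17] [0.    0.    0.003] t 1.7 q [ 0.47  0.28  1.7  -0.    1.16  1.76] F [ 0.7 -0.9  0.1]
```

```bash
python3 -m jog '[[1,-2,0,0,0,0],[1,-2,0,0,0,0],[1,-2,0,0,0,0]]' && python3 go.py .444 .285 .16 .277 && python3 - <<'E'
from h import *
from station import ctrl
c=ctrl.camera("wrist"); cv2.imwrite("pics/w1.png",c["img"]); np.savez("w1.npz",**c)
m=mask(c["img"],(18,120,100),(32,255,255)); 
for z in (.042,):
    ys,xs=np.nonzero(m); P=np.array([onz(c,(x,y),z,True)[:2] for x,y in zip(xs,ys)])
    P=P[np.linalg.norm(P-[.444,.285],axis=1)<.1]; r=cv2.minAreaRect(P.astype(np.float32)*1000); print(np.round(r[0]),np.round(r[1]),r[2])
g=mask(c["img"],(38,120,80),(75,255,255)); n,l,s,ce=cv2.connectedComponentsWithStats(g)
for i in range(1,n):
    if s[i,4]>60: print(ce[i],s[i,4],onz(c,ce[i],.036,True).round(3))
E
```

```text
time_s: 2.0
ee_pos: [0.4423, 0.2836, 0.3422]
eef_rot: [3.141, 0.001, 0.28]
force: [-0.6, 0.8, 0.8]
grip_width: 0.0942
grip_force: 0.0
row [ 0.21 -0.09  0.18] [0.    0.001 0.003] t 2.0 q [ 0.5   0.31  1.66 -0.    1.17  1.79] F [-0.6  0.8  0.8]
[444. 285.] [141.  22.] 15.702391624450684
[317.95196507 239.97234352] 687 [0.444 0.285 0.036]
```

View pics/w1.png

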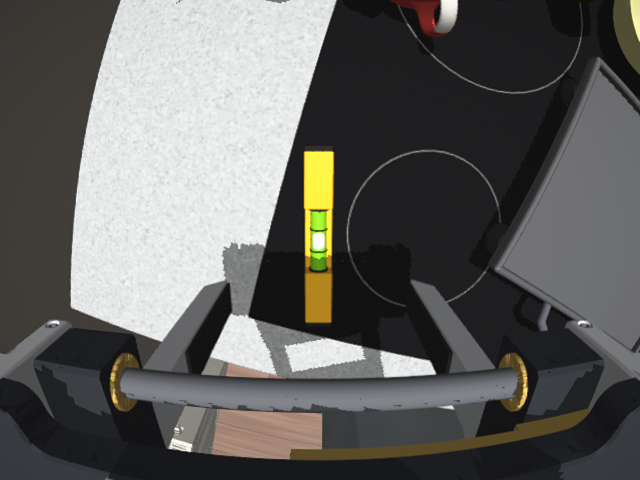

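The wrist view shows the level dead ahead at (318,150–322), aligned with the tool, and its vial at (318,240). Both measurements agree, so I go down and grip.

```bash
python3 -m jog '[[0.2,-0.1,5,0,0,0],[0.2,-0.1,10,0,0,0],[0.2,-0.1,13,0,0,0],[0.2,-0.1,13.9,0,0,0],[0.2,-0.1,13.9,0,0,0],[0.2,-0.1,13.9,0,0,0]]' && python3 -m jog '[[0,0,0,0,0,0],[0,0,0,0,0,0],[0,0,0,0,0,0],[0,0,0,0,0,0],[0,0,0,0,0,0],[0,0,0,0,0,0]]' 0 25 && python3 go.py .444 .285 .12 .277
```

```text
time_s: 2.65
ee_pos: [0.4447, 0.2851, 0.2055]
eef_rot: [-3.141, -0.002, 0.279]
force: [0.8, -0.4, 0.2]
grip_width: 0.0941
grip_force: 0.0
time_s: 3.25
ee_pos: [0.4441, 0.2852, 0.2037]
eef_rot: [-3.142, 0.0, 0.28]
force: [0.4, -0.3, -0.0]
grip_width: 0.0492
grip_force: 0.0
row [-0.02  0.02 -9.67] [-0.     0.     0.003] t 3.25 q [0.5  0.51 1.75 0.   0.88 1.79] F [ 0.4 -0.3 -0. ]
```

```bash
python3 -m jog '[[0,0,0,0,0,0],[0,0,0,0,0,0],[0,0,0,0,0,0],[0,0,0,0,0,0],[0,0,0,0,0,0]]' && python3 -m jog '[[0,0,-3,0,0,0],[0,0,-7,0,0,0],[0,0,-11,0,0,0],[0,0,-11,0,0,0]]' && python3 go.py .541 -.013 .14 1.335
```

```text
time_s: 3.75
ee_pos: [0.4441, 0.2852, 0.2037]
eef_rot: [3.142, 0.0, 0.28]
force: [1.1, -0.4, -0.5]
grip_width: 0.0219
grip_force: 25.0
time_s: 4.15
ee_pos: [0.4446, 0.2856, 0.3185]
eef_rot: [-3.14, -0.008, 0.28]
force: [0.1, -0.8, -3.2]
grip_width: 0.0218
grip_force: 25.0
row [ 1.02 31.36 -0.24] [ 0.002 -0.008 -1.055] t 4.15 q [0.5  0.34 1.68 0.   1.11 1.79] F [ 0.1 -0.8 -3.2]
```

```bash
python3 -m jog '[[1,31.3,-0.5,0,0,-1.055],[1,31.3,-0.5,0,0,-1.055],[1,31.3,-0.5,0,0,-1.055],[1,31.3,-0.5,0,0,-1.055],[1,31.3,-0.5,0,0,-1.055],[1,31.3,-0.5,0,0,-1.055],[1,31.3,-0.5,0,0,-1.055],[1,31.3,-0.5,0,0,-1.055]]' && python3 -m jog '[[0,0,0,0,0,0],[0,0,0,0,0,0]]' && python3 go.py .541 -.013 .14 1.335 && python3 - <<'E'
from h import *
from station import ctrl
c=ctrl.camera("wrist"); cv2.imwrite("pics/w2.png",c["img"]); np.savez("w2.npz",**c)
E
```

```text
time_s: 4.95
ee_pos: [0.5408, -0.0168, 0.3173]
eef_rot: [-3.141, 0.001, 1.336]
force: [-0.8, 0.7, -3.0]
grip_width: 0.0218
grip_force: 25.0
time_s: 5.15
ee_pos: [0.5399, -0.0124, 0.3178]
eef_rot: [-3.14, 0.0, 1.332]
force: [-0.6, 0.6, -2.0]
grip_width: 0.0217
grip_force: 25.0
row [-0.03  0.12 -0.26] [-0.001  0.    -0.003] t 5.15 q [-0.09  0.37  1.65  0.    1.13  0.15] F [-0.6  0.6 -2. ]
```

View pics/w2.png

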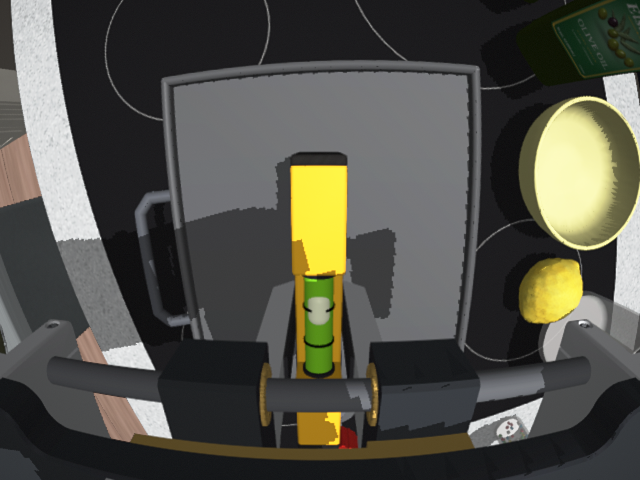

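The wrist view shows the level held over the plate, nearly parallel to the rim. The plate's far-left corners are at (165,80) and (478,67), and the knob peeks out at (347,437). I check the middle and heading from these.

```bash
python3 - <<'E'
from h import *
w=np.load("w2.npz"); A=onz(w,(164,80),.057,True); B=onz(w,(478,67),.057,True); C=onz(w,(460,345),.053,True); D=onz(w,(196,345),.053,True)
print(A.round(3),B.round(3),C.round(3),D.round(3))
u=(B-A)/np.linalg.norm(B-A); yaw=np.arctan2(u[1],u[0]); print("len",np.linalg.norm(B-A),"griddle yaw",yaw, "level dir",yaw+np.pi/2)
ex=u[:2]; ey=np.array([-u[1],u[0]]); M=(A+B)[:2]/2-.135*ey; print("mid",M)
print("knob pred from mid",(M-.131*ey).round(3),(M-.15*ey).round(3), "side slopes",np.arctan2(*(A-D)[1::-1]),np.arctan2(*(B-C)[1::-1]))
E
```

```text
[0.468 0.137 0.057] [0.677 0.096 0.057] [ 0.633 -0.11   0.053] [ 0.427 -0.059  0.053]
len 0.21289943853280685 griddle yaw -0.19355367850527283 level dir 1.3772426482896236
mid [ 0.54649106 -0.01642593]
knob pred from mid [ 0.521 -0.145] [ 0.518 -0.164] side slopes 1.3663127347538464 1.3590529300077214
```

```bash
python3 -m jog '[[-0.2,0.5,3,0,0,-0.03],[-0.2,0.5,5,0,0,-0.03],[-0.2,0.5,6.2,0,0,-0.03],[-0.2,0.5,6.3,0,0,-0.03],[-0.2,0.5,6.4,0,0,-0.03]]' && python3 -m jog '[[0,0,0.1,0,0,0],[0,0,0.2,0,0,0],[0,0,0.2,0,0,0]]' && python3 -m jog '[[0,0,0.1,0,0,0],[0,0,0.2,0,0,0],[0,0,0.2,0,0,0]]'
```

```text
time_s: 5.7
ee_pos: [0.5447, -0.0156, 0.2553]
eef_rot: [3.141, -0.0, 1.365]
force: [0.2, 0.1, -3.0]
grip_width: 0.022
grip_force: 25.0
time_s: 6.0
ee_pos: [0.5446, -0.016, 0.253]
eef_rot: [3.141, -0.0, 1.365]
force: [-0.6, 0.0, -2.3]
grip_width: 0.0217
grip_force: 25.0
time_s: 6.3
ee_pos: [0.5445, -0.016, 0.2505]
eef_rot: [-3.141, 0.0, 1.365]
force: [0.8, -0.3, -3.0]
grip_width: 0.0215
grip_force: 25.0
```

```bash
python3 -m jog '[[0,0,0.1,0,0,0],[0,0,0.1,0,0,0]]' && python3 -m jog '[[0,0,0.1,0,0,0],[0,0,0.1,0,0,0]]' && python3 -m jog '[[0,0,0.1,0,0,0],[0,0,0.1,0,0,0]]'
```

```text
time_s: 6.5
ee_pos: [0.5445, -0.016, 0.2495]
eef_rot: [-3.141, -0.0, 1.365]
force: [-0.4, -0.7, -2.1]
grip_width: 0.0216
grip_force: 25.0
time_s: 6.7
ee_pos: [0.5446, -0.016, 0.2486]
eef_rot: [3.141, -0.0, 1.365]
force: [-0.1, 0.2, -1.6]
grip_width: 0.0217
grip_force: 25.0
time_s: 6.9
ee_pos: [0.5446, -0.0161, 0.2479]
eef_rot: [3.141, 0.0, 1.365]
force: [-0.8, -2.6, 1.7]
grip_width: 0.022
grip_force: 25.0
```

```bash
python3 -m jog '[[0,0,0,0,0,0],[0,0,0,0,0,0],[0,0,0,0,0,0],[0,0,0,0,0,0],[0,0,0,0,0,0]]' 60 && python3 -m jog '[[0,0,-3,0,0,0],[0,0,-7,0,0,0],[0,0,-12,0,0,0],[0,0,-12,0,0,0],[0,0,-12,0,0,0],[0,0,-12,0,0,0],[0,0,-12,0,0,0],[0,0,-12,0,0,0]]' 75 && python3 - <<'E'
from h import *
from station import ctrl
c=ctrl.camera("wrist"); s=ctrl.camera("scene")
x=cv2.resize(s["img"][230:350,270:450],None,fx=3,fy=3,interpolation=cv2.INTER_CUBIC)
cv2.imwrite("pics/p3.png",np.vstack([x,cv2.resize(c["img"][200:480,160:480],(540,240))][:1])); cv2.imwrite("pics/w3.png",c["img"]); np.savez("w3.npz",**c); np.savez("s3.npz",**s)
E
python3 go.py .518 -.16 .15 1.365
```

```text
time_s: 7.4
ee_pos: [0.5446, -0.0159, 0.2477]
eef_rot: [-3.142, -0.0, 1.365]
force: [-0.4, -0.1, -0.2]
grip_width: 0.0556
grip_force: 0.0
time_s: 8.2
ee_pos: [0.5446, -0.016, 0.3666]
eef_rot: [-3.14, 0.0, 1.365]
force: [0.5, 0.1, -0.1]
grip_width: 0.0705
grip_force: 0.0
row [-14.64   0.35   3.67] [-0.001  0.    -0.   ] t 8.3 q [-0.1   0.32  1.58 -0.    1.24  0.11] F [ 0.5 -1.   0.2]
```

View pics/w3.png

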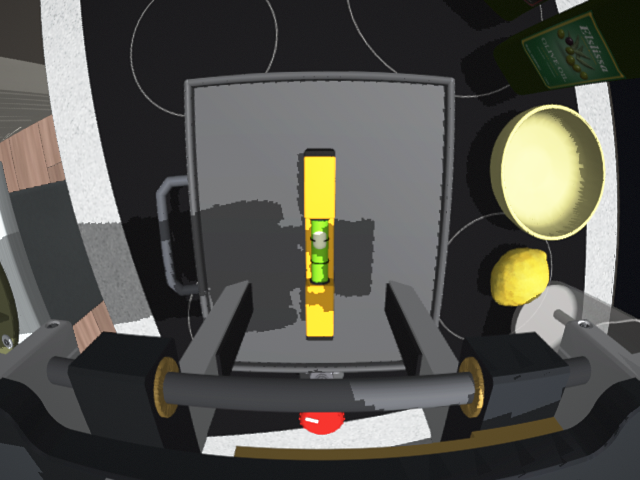

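The level lies on the plate along the knob line, at columns 305–335, rows 150–340. The bubble sits towards the left at about (320,241), lines at about rows 233 and 262, and the knob is at (322,420) with its white mark visible. I measure bubble and knob numerically.

```bash
cat > bub.py <<'E'
from h import *
def bubble(c,fish,mid,yaw,z=.081,verbose=False):
    # profile along the level's axis (towards fixed feet positive)
    ax=np.array([np.cos(yaw),np.sin(yaw),0]); n=np.array([-ax[1],ax[0],0])
    K,R,t=c["intrinsics"],c["R"],c["t"]
    def proj(P):
        p=R@P+t
        if fish:
            r=np.hypot(p[0],p[1]); th=np.arctan2(r,p[2]); q=p[:2]/r*th
        else: q=p[:2]/p[2]
        return q*[K[0,0],K[1,1]]+[K[0,2],K[1,2]]
    s=np.arange(-.027,.0271,.0005); acc=[]
    for w in np.arange(-.003,.0031,.001):
        uv=np.array([proj(np.r_[mid,z]+a*ax+w*n) for a in s],np.float32)
        acc.append(cv2.remap(c["img"],uv[:,0][None],uv[:,1][None],cv2.INTER_LINEAR)[0])
    p=np.mean(acc,0); hsv=cv2.cvtColor(p.astype(np.uint8)[None],cv2.COLOR_BGR2HSV)[0]
    if verbose:
        for a,h in list(zip(s,hsv))[::2]: print(round(a*1000,1),h)
    return s,p,hsv
E
python3 - <<'E'
from bub import *
w=np.load("w3.npz"); m=mask(w["img"],(18,120,60),(32,255,255),(290,140,350,350)); p=cv2.minAreaRect(np.argwhere(m)[:,::-1].astype(np.float32)); print(p)
e=[onz(w,(320,150),.086,True),onz(w,(320,339),.086,True)]; mid=(e[0]+e[1])[:2]/2; print(e,mid)
s,pp,h=bubble(w,True,mid,1.365,verbose=True)
r=mask(w["img"],(0,150,80),(8,255,255),(280,395,360,445))|mask(w["img"],(172,150,80),(180,255,255),(280,395,360,445)); q,st=cen(r); print("knob",q,st,onz(w,q,.1,True).round(4))
a,d=ray(w,q,True); S=np.load("scene0.npz"); a2,d2=ray(S,(422.5,240.9)); t=np.linalg.lstsq(np.c_[d,-d2],a2-a,rcond=None)[0]; print(a+d*t[0],a2+d2*t[1])
E
```

```text
((319.0, 246.0), (180.0, 32.0), 90.0)
[array([0.56008574, 0.05722452, 0.086     ]), array([ 0.53006803, -0.08700896,  0.086     ])] [ 0.54507689 -0.01489222]
-27.0 [25 36 42]
-26.0 [ 46 174  94]
-25.0 [ 44 206 183]
-24.0 [ 43 203 212]
-23.0 [ 43 202 220]
-22.0 [ 43 201 231]
-21.0 [ 42 200 233]
-20.0 [ 42 201 232]
-19.0 [ 43 202 226]
-18.0 [ 43 201 222]
-17.0 [ 43 202 221]
-16.0 [ 43 201 222]
-15.0 [ 43 202 216]
-14.0 [ 43 203 210]
-13.0 [ 43 202 221]
-12.0 [ 43 203 225]
-11.0 [ 45 207 148]
-10.0 [ 45 208 158]
-9.0 [ 43 202 229]
-8.0 [ 43 201 223]
-7.0 [ 43 201 221]
-6.0 [ 43 202 222]
-5.0 [ 45 208 195]
-4.0 [ 45 210 158]
-3.0 [ 45 209 150]
-2.0 [ 45 210 146]
-1.0 [ 45 210 147]
0.0 [ 44 199 146]
1.0 [ 44 118 154]
2.0 [ 38  50 169]
3.0 [ 34  38 179]
4.0 [ 34  37 184]
5.0 [ 33  37 184]
6.0 [ 34  38 181]
7.0 [ 35  37 171]
8.0 [ 34  38 180]
9.0 [ 34  39 185]
10.0 [ 34  37 184]
11.0 [ 34  37 186]
12.0 [ 34  28 210]
13.0 [ 36  16 228]
14.0 [ 40  74 226]
15.0 [ 42 181 221]
16.0 [ 43 201 219]
17.0 [ 43 201 227]
18.0 [ 42 199 246]
19.0 [ 42 198 249]
20.0 [ 42 198 249]
21.0 [ 42 199 252]
22.0 [ 45 191 186]
23.0 [ 37 107  81]
24.0 [ 20 199 213]
25.0 [ 27 196 255]
26.0 [ 28 191 255]
27.0 [ 28 191 255]
knob [321.94636015 421.22349936] [298 412  47  22 783] [ 0.516  -0.1634  0.1   ]
[ 0.51507135 -0.16787239  0.09512027] [ 0.51518622 -0.16402482  0.09158391]
```

```bash
python3 - <<'E'
from h import *
S=np.load("s3.npz")
print("tube",onz(S,(401,213),0)[:2].round(3),onz(S,(408,142),.18)[:2].round(3),"jar",onz(S,(342,218),0)[:2].round(3))
E
python3 go.py .515 -.165 .14 2.66
```

```text
tube [ 0.688 -0.283] [ 0.694 -0.286] jar [ 0.755 -0.162]
row [-15.19   0.16   4.67] [-1.000e-03 -1.000e-03 -1.295e+00] t 8.3 q [-0.1   0.32  1.58 -0.    1.24  0.11] F [ 0.5 -1.   0.2]
```

```bash
python3 -m jog '[[-15.2,0.2,4,0,0,-1.3],[-15.2,0.2,4,0,0,-1.3],[-15.2,0.2,4,0,0,-1.3],[-15.2,0.2,4,0,0,-1.3],[-15.2,0.2,4,0,0,-1.3],[-15.2,0.2,4,0,0,-1.3],[-15.2,0.2,4,0,0,-1.3],[-15.2,0.2,4,0,0,-1.3]]' 75 && python3 -m jog '[[0,0,0,0,0,-0.14],[0,0,0,0,0,-0.14],[0,0,0,0,0,-0.14]]' && python3 go.py .515 -.165 .09 2.66 && python3 - <<'E'
from h import *
from station import ctrl
c=ctrl.camera("wrist"); cv2.imwrite("pics/w4.png",c["img"]); np.savez("w4.npz",**c)
r=mask(c["img"],(0,150,80),(8,255,255))|mask(c["img"],(172,150,80),(180,255,255))
n,l,s,ce=cv2.connectedComponentsWithStats(r)
for i in range(1,n):
    if s[i,4]>150: print(ce[i],s[i],onz(c,ce[i],.102,True).round(4))
E
```

```text
time_s: 9.1
ee_pos: [0.5154, -0.1653, 0.3274]
eef_rot: [-3.141, -0.0, 2.534]
force: [-0.2, 0.4, -0.4]
grip_width: 0.0705
grip_force: 0.0
time_s: 9.4
ee_pos: [0.5154, -0.1652, 0.3275]
eef_rot: [-3.142, -0.0, 2.664]
force: [0.2, -0.8, -0.7]
grip_width: 0.0707
grip_force: 0.0
row [ 0.04 -0.01  5.71] [-0.    -0.     0.004] t 9.4 q [-0.38  0.36  1.63  0.    1.15 -1.47] F [ 0.2 -0.8 -0.7]
[327.18313114 272.6146736 ] [ 295  237   66   71 3462] [ 0.5139 -0.1578  0.102 ]
[ 12.40765172 332.84036939] [  0 313  32  41 758] [ 0.4455 -0.4223  0.102 ]
```

View pics/w4.png

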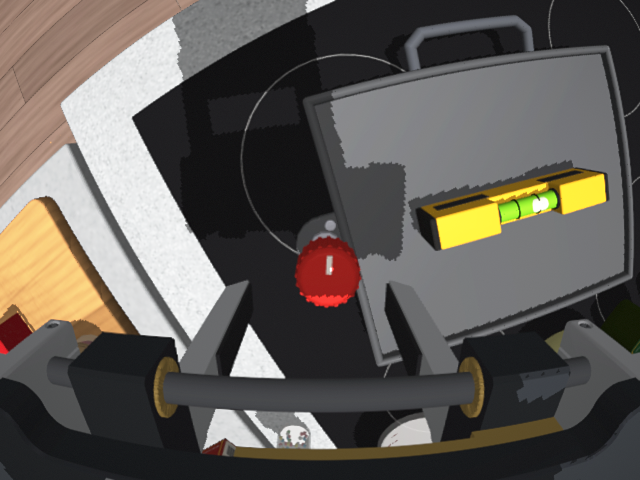

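The wrist view shows the knob at (328,268), 66 px across with its white mark at (329,265), the level lying along the line with its bubble at (541,204), and the jaw centre off to one side. I refine the knob centre with a circle fit of its top edge.

```bash
python3 - <<'E'
from h import *
from scipy.optimize import least_squares
c=np.load("w4.npz"); r=mask(c["img"],(0,150,60),(8,255,255),(285,225,370,320))|mask(c["img"],(172,150,60),(180,255,255),(285,225,370,320))
k=max(cv2.findContours(r,cv2.RETR_EXTERNAL,cv2.CHAIN_APPROX_NONE)[0],key=len)[:,0]
k=k[k[:,1]<268]; P=np.array([onz(c,p,.105,True)[:2] for p in k])
f=least_squares(lambda v:np.hypot(*(P-v[:2]).T)-v[2],[.514,-.16,.019]); print(f.x.round(4),np.abs(f.fun).max())
print("cam",(-c["R"].T@c["t"]).round(3))
E
python3 go.py .514 -.16 .09 2.66
```

```text
[ 0.51   -0.1559  0.0177] 0.0008673149751404832
cam [ 0.445 -0.128  0.308]
row [0.36 0.39 5.72] [ 0.    -0.     0.004] t 9.45 q [-0.38  0.36  1.63  0.    1.15 -1.47] F [ 0.5 -0.4 -0.4]
```

```bash
python3 -m jog '[[0.6,0.6,2,0,0,0],[0.6,0.6,4,0,0,0],[0.6,0.6,5.5,0,0,0],[0.6,0.6,5.7,0,0,0],[0.6,0.6,5.7,0,0,0]]' && python3 -m jog '[[0,0,0,0,0,0],[0,0,0,0,0,0],[0,0,0,0,0,0],[0,0,0,0,0,0],[0,0,0,0,0,0],[0,0,0,0,0,0]]' 0 30
```

```text
time_s: 9.95
ee_pos: [0.5129, -0.1571, 0.2708]
eef_rot: [-3.142, -0.0, 2.666]
force: [0.4, 0.1, -0.8]
grip_width: 0.0704
grip_force: 0.0
time_s: 10.55
ee_pos: [0.5127, -0.1574, 0.2709]
eef_rot: [-3.141, 0.0, 2.668]
force: [-2.5, -4.5, 2.5]
grip_width: 0.0374
grip_force: 30.0
```

```bash
python3 -m jog '[[0,0,0,0,0,0.1],[0,0,0,0,0,0.25],[0,0,0,0,0,0.4],[0,0,0,0,0,0.55],[0,0,0,0,0,0.7],[0,0,0,0,0,0.85],[0,0,0,0,0,1.0],[0,0,0,0,0,1.1]]' && python3 -m jog '[[0,0,0,0,0,0.1],[0,0,0,0,0,0.25],[0,0,0,0,0,0.4],[0,0,0,0,0,0.55],[0,0,0,0,0,0.7],[0,0,0,0,0,0.85],[0,0,0,0,0,0.95],[0,0,0,0,0,1.0]]'
```

```text
time_s: 11.35
ee_pos: [0.5147, -0.1557, 0.2711]
eef_rot: [3.133, -0.002, 1.563]
force: [32.0, 14.1, -15.1]
grip_width: 0.0373
grip_force: 30.0
time_s: 12.15
ee_pos: [0.5151, -0.158, 0.2711]
eef_rot: [3.132, -0.008, 0.564]
force: [39.9, -15.7, -26.8]
grip_width: 0.0372
grip_force: 30.0
```

```bash
python3 -m jog '[[0.1,0.12,0.05,0,0,0],[0.2,0.24,0.1,0,0,0],[0.2,0.24,0.1,0,0,0]]' && python3 -m jog '[[0,0,0,0,0,0.13],[0,0,0,0,0,0.26],[0,0,0,0,0,0.4],[0,0,0,0,0,0.4]]'
```

```text
time_s: 12.45
ee_pos: [0.5169, -0.1585, 0.2709]
eef_rot: [3.137, -0.004, 0.568]
force: [9.4, -4.7, 1.5]
grip_width: 0.0371
grip_force: 30.0
time_s: 12.85
ee_pos: [0.5169, -0.1588, 0.2709]
eef_rot: [3.138, -0.006, 0.162]
force: [11.6, -8.6, -1.2]
grip_width: 0.0373
grip_force: 30.0
```

```bash
python3 -m jog '[[0,0,0,0,0,0],[0,0,0,0,0,0],[0,0,0,0,0,0],[0,0,0,0,0,0],[0,0,0,0,0,0],[0,0,0,0,0,0],[0,0,0,0,0,0],[0,0,0,0,0,0]]' && python3 - <<'E'
from bub import *
from station import ctrl
c=ctrl.camera("wrist"); cv2.imwrite("pics/w5.png",c["img"]); np.savez("w5.npz",**c)
g=mask(c["img"],(35,100,60),(75,255,255)); n,l,s,ce=cv2.connectedComponentsWithStats(g)
for i in range(1,n):
    if s[i,4]>60: print(ce[i],s[i],onz(c,ce[i],.081,True).round(3))
E
```

```text
time_s: 13.65
ee_pos: [0.5169, -0.1588, 0.2709]
eef_rot: [3.138, -0.006, 0.167]
force: [12.1, -8.3, -1.6]
grip_width: 0.0375
grip_force: 30.0
[ 68.02327448 209.05698234] [  33  187   69   48 1246] [ 0.546 -0.014  0.081]
```

View pics/w5.png

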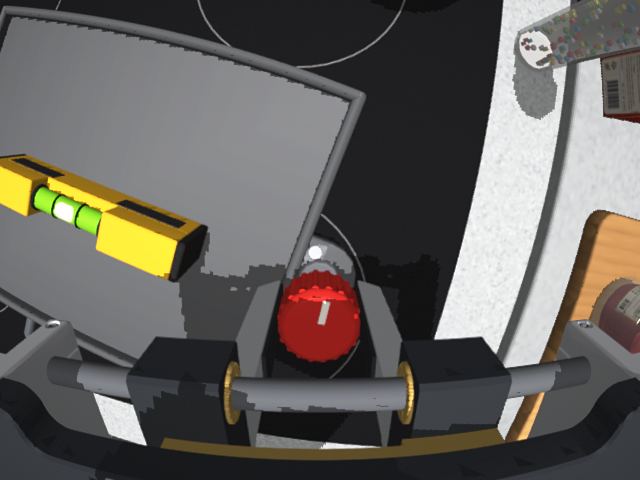

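The wrist view shows the knob gripped at (320,315) and the bubble at about (65,209), just off centre between the lines at about (54,203) and (78,215). I take the profile along the vial.

```bash
cat > prof.py <<'E'
import sys
from bub import *
w=np.load(sys.argv[1]); s,p,h=bubble(w,True,np.array([.545,-.015]),1.365,z=float(sys.argv[2]) if len(sys.argv)>2 else .081)
print(" ".join(f"{a*1000:.1f}:{x[1]}/{x[2]}" for a,x in list(zip(s,h))))
E
python3 prof.py w5.npz
```

```text
-27.0:195/255 -26.5:196/255 -26.0:196/255 -25.5:195/255 -25.0:196/255 -24.5:195/255 -24.0:195/255 -23.5:195/255 -23.0:197/255 -22.5:201/249 -22.0:187/183 -21.5:131/101 -21.0:163/142 -20.5:191/211 -20.0:197/246 -19.5:198/251 -19.0:198/250 -18.5:198/249 -18.0:198/248 -17.5:197/248 -17.0:198/249 -16.5:198/249 -16.0:198/249 -15.5:198/249 -15.0:198/249 -14.5:198/249 -14.0:198/249 -13.5:198/249 -13.0:198/249 -12.5:198/249 -12.0:198/249 -11.5:198/249 -11.0:199/249 -10.5:199/249 -10.0:198/249 -9.5:199/249 -9.0:198/249 -8.5:198/250 -8.0:199/248 -7.5:202/233 -7.0:205/189 -6.5:206/135 -6.0:203/89 -5.5:201/100 -5.0:205/157 -4.5:205/226 -4.0:199/249 -3.5:172/251 -3.0:108/250 -2.5:49/251 -2.0:17/252 -1.5:13/253 -1.0:8/253 -0.5:6/253 0.0:7/253 0.5:8/253 1.0:7/253 1.5:6/253 2.0:9/253 2.5:8/253 3.0:5/253 3.5:8/253 4.0:8/253 4.5:6/253 5.0:6/253 5.5:8/253 6.0:9/253 6.5:10/253 7.0:13/252 7.5:17/252 8.0:22/252 8.5:31/252 9.0:41/252 9.5:58/252 10.0:73/251 10.5:103/238 11.0:139/193 11.5:173/131 12.0:203/89 12.5:205/92 13.0:206/145 13.5:205/208 14.0:201/243 14.5:200/250 15.0:200/249 15.5:199/248 16.0:199/248 16.5:199/248 17.0:199/248 17.5:199/248 18.0:199/248 18.5:199/248 19.0:199/248 19.5:199/248 20.0:199/248 20.5:199/248 21.0:199/248 21.5:199/248 22.0:199/247 22.5:201/248 23.0:199/248 23.5:201/248 24.0:200/247 24.5:199/248 25.0:199/248 25.5:200/249 26.0:200/246 26.5:201/236 27.0:201/213
```

```bash
python3 -m jog '[[0,0,0,0,0,0.1],[0,0,0,0,0,0.2],[0,0,0,0,0,0.2]]' && python3 -m jog '[[0,0,0,0,0,0],[0,0,0,0,0,0],[0,0,0,0,0,0],[0,0,0,0,0,0]]' 75 && python3 -m jog '[[0,0,-3,0,0,0],[0,0,-7,0,0,0],[0,0,-8,0,0,0],[0,0,-8,0,0,0]]' && python3 go.py .545 -.015 .21 1.365
```

```text
time_s: 14.0
ee_pos: [0.5168, -0.159, 0.2709]
eef_rot: [3.138, -0.007, -0.036]
force: [12.4, -10.8, -2.3]
grip_width: 0.0372
grip_force: 30.0
time_s: 14.4
ee_pos: [0.5157, -0.1579, 0.2695]
eef_rot: [-3.141, 0.0, -0.032]
force: [-1.2, 0.5, 0.7]
grip_width: 0.066
grip_force: 0.0
time_s: 14.8
ee_pos: [0.5158, -0.158, 0.351]
eef_rot: [3.141, -0.003, -0.032]
force: [-0.0, 1.3, -0.8]
grip_width: 0.0709
grip_force: 0.0
row [  2.47 -14.38  -3.95] [ 0.003 -0.002 -1.397] t 14.8 q [-0.37  0.33  1.62  0.    1.2   1.24] F [-0.   1.3 -0.8]
```

```bash
python3 -m jog '[[2.5,-14.4,-2,0,0,-1.4],[2.5,-14.4,-2,0,0,-1.4],[2.5,-14.4,-2,0,0,-1.4],[2.5,-14.4,-2,0,0,-1.4],[2.5,-14.4,-2,0,0,-1.4],[2.5,-14.4,-2,0,0,-1.4],[2.5,-14.4,-2,0,0,-1.4],[2.5,-14.4,-2,0,0,-1.4]]' && python3 -m jog '[[0,0,0,0,0,-0.2],[0,0,0,0,0,-0.2],[0,0,0,0,0,-0.2],[0,0,0,0,0,-0.2]]' && python3 go.py .535 -.064 .09 1.365 && python3 - <<'E'
from h import *
from station import ctrl
c=ctrl.camera("wrist"); cv2.imwrite("pics/w6.png",c["img"][130:360,240:400]); np.savez("w6.npz",**c)
E
python3 prof.py w6.npz | tr ' ' '\n' | awk 'NR%2==1' | tr '\n' ' '
```

```text
time_s: 15.6
ee_pos: [0.5453, -0.0148, 0.3677]
eef_rot: [-3.139, 0.001, 1.174]
force: [0.0, 0.1, -0.1]
grip_width: 0.0704
grip_force: 0.0
time_s: 16.0
ee_pos: [0.5454, -0.0149, 0.3685]
eef_rot: [-3.14, 0.0, 1.366]
force: [-0.3, -1.1, 0.6]
grip_width: 0.0708
grip_force: 0.0
row [-5.01  0.    9.81] [-0.002  0.     0.001] t 16.0 q [-0.09  0.32  1.58  0.    1.24  0.11] F [-0.3 -1.1  0.6]
-27.0:82/59 -26.0:140/82 -25.0:201/188 -24.0:202/225 -23.0:200/243 -22.0:200/245 -21.0:200/242 -20.0:200/233 -19.0:201/231 -18.0:200/231 -17.0:201/230 -16.0:200/224 -15.0:201/218 -14.0:202/220 -13.0:200/244 -12.0:201/245 -11.0:205/206 -10.0:209/117 -9.0:198/187 -8.0:112/233 -7.0:32/237 -6.0:10/240 -5.0:10/235 -4.0:24/216 -3.0:35/189 -2.0:37/184 -1.0:37/185 0.0:37/185 1.0:39/185 2.0:37/185 3.0:37/187 4.0:38/189 5.0:58/180 6.0:148/157 7.0:207/112 8.0:211/52 9.0:210/125 10.0:208/147 11.0:208/148 12.0:208/172 13.0:203/207 14.0:201/226 15.0:201/222 16.0:201/216 17.0:201/226 18.0:199/241 19.0:198/243 20.0:198/247 21.0:198/249 22.0:198/252 23.0:195/197 24.0:108/85 25.0:187/168 26.0:200/255 27.0:190/255
```

```bash
python3 -m jog '[[-5,0,1,0,0,0],[-5,0,3,0,0,0],[-5,0,3,0,0,0],[-5,0,3,0,0,0],[-5,0,3,0,0,0],[-5,0,3,0,0,0],[-5,0,3,0,0,0],[-5,0,3,0,0,0]]' 0 && python3 -m jog '[[0,0,2,0,0,0],[0,0,3.5,0,0,0],[0,0,4.2,0,0,0],[0,0,4.3,0,0,0],[0,0,4.3,0,0,0]]'
```

```text
time_s: 16.85
ee_pos: [0.5354, -0.0636, 0.34]
eef_rot: [3.141, 0.0, 1.368]
force: [-0.4, 0.7, 0.2]
grip_width: 0.0096
grip_force: 0.0
time_s: 17.35
ee_pos: [0.5355, -0.0639, 0.2972]
eef_rot: [3.141, -0.0, 1.368]
force: [0.3, -0.2, 0.4]
grip_width: 0.0004
grip_force: 0.0
```

```bash
python3 -m jog '[[0,0,0.1,0,0,0],[0,0,0.2,0,0,0],[0,0,0.3,0,0,0],[0,0,0.3,0,0,0]]' && python3 -m jog '[[0,0,0.1,0,0,0],[0,0,0.2,0,0,0],[0,0,0.3,0,0,0],[0,0,0.3,0,0,0]]'
```

```text
time_s: 17.75
ee_pos: [0.5353, -0.0639, 0.2937]
eef_rot: [3.142, -0.0, 1.368]
force: [-0.4, -0.3, 0.3]
grip_width: 0.0006
grip_force: 0.0
time_s: 18.15
ee_pos: [0.5353, -0.0639, 0.2905]
eef_rot: [-3.141, -0.0, 1.368]
force: [0.5, -0.7, -0.4]
grip_width: 0.0004
grip_force: 0.0
```

```bash
python3 -m jog '[[0,0,0.1,0,0,0],[0,0,0.1,0,0,0]]' && python3 -m jog '[[0,0,0.1,0,0,0],[0,0,0.1,0,0,0]]' && python3 -m jog '[[0,0,0.05,0,0,0],[0,0,0.1,0,0,0],[0,0,0.1,0,0,0]]'
```

```text
time_s: 18.35
ee_pos: [0.5353, -0.0639, 0.2895]
eef_rot: [-3.141, 0.0, 1.368]
force: [-0.3, -0.4, -1.0]
grip_width: 0.0004
grip_force: 0.0
time_s: 18.55
ee_pos: [0.5353, -0.0639, 0.2885]
eef_rot: [-3.141, 0.0, 1.368]
force: [0.5, 0.1, -0.3]
grip_width: 0.0005
grip_force: 0.0
time_s: 18.85
ee_pos: [0.5353, -0.0639, 0.2876]
eef_rot: [3.142, -0.0, 1.368]
force: [-0.6, -0.2, -0.1]
grip_width: 0.0006
grip_force: 0.0
```

```bash
python3 -m jog '[[0,0,0.1,0,0,0],[0,0,0.1,0,0,0]]' && python3 -m jog '[[0,0,0.05,0,0,0],[0,0,0.05,0,0,0]]' && python3 -m jog '[[0,0,0.05,0,0,0],[0,0,0.05,0,0,0]]'
```

```text
time_s: 19.05
ee_pos: [0.5355, -0.0639, 0.2875]
eef_rot: [3.14, 0.0, 1.368]
force: [-2.8, -0.3, 9.3]
grip_width: 0.001
grip_force: 4.5
time_s: 19.25
ee_pos: [0.5356, -0.064, 0.2875]
eef_rot: [3.14, 0.0, 1.368]
force: [-3.7, 0.1, 12.9]
grip_width: 0.0003
grip_force: 6.6
time_s: 19.45
ee_pos: [0.5357, -0.064, 0.2875]
eef_rot: [3.139, 0.0, 1.368]
force: [-3.8, 1.1, 17.5]
grip_width: 0.0006
grip_force: 8.8
```

```bash
python3 -m jog '[[0,0,0,0,0,0],[0,0,0,0,0,0],[0,0,0,0,0,0],[0,0,0,0,0,0],[0,0,0,0,0,0],[0,0,0,0,0,0],[0,0,0,0,0,0],[0,0,0,0,0,0]]' && python3 -m jog '[[0,0,0,0,0,0],[0,0,0,0,0,0],[0,0,0,0,0,0],[0,0,0,0,0,0],[0,0,0,0,0,0],[0,0,0,0,0,0],[0,0,0,0,0,0],[0,0,0,0,0,0]]' && python3 - <<'E'
from h import *
from station import ctrl
c=ctrl.camera("wrist"); cv2.imwrite("pics/w7.png",c["img"]); np.savez("w7.npz",**c)
E
python3 prof.py w7.npz .083 | tr ' ' '\n' | awk 'NR%2==1' | tr '\n' ' '
```

```text
time_s: 20.25
ee_pos: [0.5356, -0.064, 0.2875]
eef_rot: [3.139, 0.0, 1.368]
force: [-4.3, -0.3, 17.7]
grip_width: -0.0001
grip_force: 8.7
time_s: 21.05
ee_pos: [0.5357, -0.064, 0.2875]
eef_rot: [3.139, 0.0, 1.368]
force: [-3.1, 0.1, 18.3]
grip_width: 0.0003
grip_force: 8.7
-27.0:210/119 -26.0:64/32 -25.0:81/47 -24.0:203/197 -23.0:201/246 -22.0:201/245 -21.0:201/245 -20.0:201/245 -19.0:201/245 -18.0:200/245 -17.0:201/245 -16.0:201/245 -15.0:200/245 -14.0:201/243 -13.0:200/245 -12.0:200/245 -11.0:200/246 -10.0:203/232 -9.0:182/59 -8.0:206/209 -7.0:175/246 -6.0:57/248 -5.0:11/251 -4.0:6/253 -3.0:5/253 -2.0:6/252 -1.0:5/253 0.0:5/253 1.0:5/253 2.0:5/253 3.0:4/253 4.0:5/253 5.0:4/253 6.0:7/252 7.0:99/249 8.0:208/197 9.0:175/51 10.0:200/243 11.0:199/245 12.0:199/245 13.0:199/245 14.0:199/245 15.0:198/245 16.0:199/245 17.0:198/245 18.0:198/245 19.0:198/245 20.0:198/245 21.0:198/246 22.0:198/245 23.0:199/246 24.0:201/200 25.0:5/49 26.0:41/50 27.0:207/244
```

View pics/w7.png

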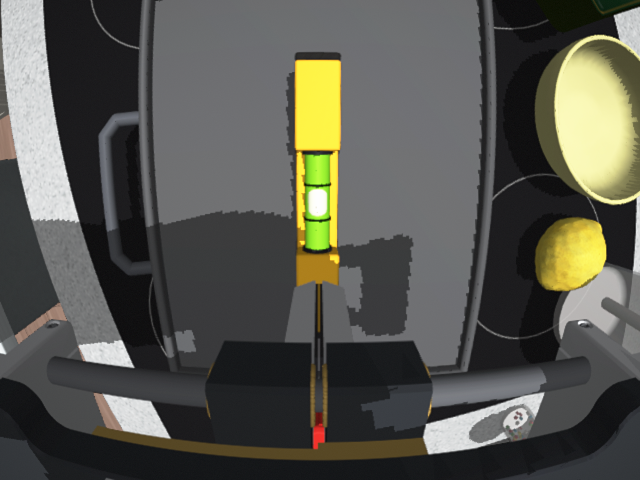

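The closing view shows the fingers pressing the level's solid end, with the bubble at (318,202) between the lines at rows 185 and 220, about 0.4 mm off centre. The push is a steady 18 N, so I hand in.

```bash
python3 -c "
from station import ctrl
print(ctrl.hand_in())"
```

```text
the job is handed in; nothing more can be done
None
```

I handed the job in with the level lying on the middle of the plate along the line to the knob, the bubble about 0.4 mm off centre between the lines, and the arm still pressing down with about 18 N; the hand-in returned no verdict.

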